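# Put the jam away in the latched jar hutch

### The job

Put the jam jar away in the small wooden jar hutch on the worktop: lift the gate's latch bar out of its catch, swing the gate open and stand the jar wholly inside, upright, setting it down rather than dropping it. Then shut the gate fully home against its spring bumper so that the bar drops back down into the catch and the hutch stays latched. Do not knock over or shove the other things.

Things in the scene. Friction and masses are not known exactly. Their poses are not given: they have to be found in the camera images.
- jar_hutch: low slatted box of light wood, 180 deep (x) x 236 wide (y) x 140 mm high, fixed. Origin: centre of its footprint; its -x side is the front with the gate, +y its hinge side. A half roof, 128 to 140 mm up, covers it from 70 mm behind the front face to the back. No floor or threshold: worktop inside. Free inside: x -76 (shut gate) to +20, y -96 to +96 mm; two spice jars fill the back corners
- doorway (a point): centre of the doorway on the worktop, in the plane of the front face, 90 mm before the hutch's origin, axes as the hutch's. Doorway between the 128 mm high front posts 192 mm wide, open above; over the shut gate the gap to the roof's edge is only 56 mm. At the latch-side post a stop strip and, z 77 to 99 mm, a grey bumper housing, 14 to 44 mm behind this plane, take 14 mm of width
- catch_lip (a point): middle of the top of the steel catch's lip, on the front post away from the hinge; axes as the hutch's. The lip is 10 mm thick and its top is 10 mm above the axis of the lowered bar, which lies behind it (+x) on a gate that is shut. Before it a 45 degree ramp runs 20 mm down to the front (-x): the bar of a closing gate rides up it and over the lip by itself
- gate (a joint): gate's hinge, rad: 0 shut on its stop, to 1.9 as it swings towards the robot and to the hutch's +y; stays where left (0.06 N m). Slatted, 186 x 14 mm, z 10 to 102 mm. A spring bumper at its free edge pushes it out over the last 8 mm (5 N when shut): latched it rests at about 0.012, the bar against the lip; unlatched it springs to about 0.045. Only pressed right home to 0 will the bar drop
- latch_bar (a joint): angle of the latch bar on the gate, rad: 0 level, down on its stop; to 0.28 as its free end is lifted; falls by its weight (130 g). About 0.12 clears the lip. Dark steel rod, 12 mm thick, 181 mm long, across the gate's front, axis 88 mm above the worktop and 16 mm before the gate's face; pivot 45 mm from the hinge line, free end 167 mm beyond the pivot, over the catch
- latch_knob (a point): centre of the bright ball knob on the latch bar, 26 mm in diameter, 44 mm before the bar's axis (60 mm before the gate's face), 88 mm above the worktop when the bar is down, 86 mm from the bar's pivot, 131 mm along the gate from its hinge line; free all round, can be pinched from above. Its x axis points square into the gate
- gate_hinge (a point): point on the gate's vertical hinge line, 60 mm above the worktop (in the hutch's frame x = -94, y = +96 mm). Its axes turn with the gate: -y points along the gate to its free edge (189 mm away), -x out of its front. The gate's front face is at x = +4 mm, its back face at +18 mm
- gate_edge (a point): point on the front face of the gate's closing stile (bare wood, 22 mm wide), 178 mm from the hinge line, 45 mm above the worktop, 43 mm below the bar. Axes as the gate_hinge point's
- jam_jar: glass jam jar with a yellow lid, 66 mm in diameter, 100 mm high, about 0.44 kg. Origin: centre of its underside, z up. It can be gripped round the lid from above.
- tin_soup: bystander: short food tin, 76 mm in diameter, 58 mm high. Origin: centre of its underside.
- coffee_mug: bystander: white mug with green flowers, 88 x 119 mm with its handle, 99 mm high. Origin: centre of its underside.
- pepper_grinder: bystander: brown wooden pepper grinder, 58 mm in diameter, 140 mm high. Origin: centre of its underside.
- spice_a: bystander: spice jar with a red lid, 45 mm in diameter, 106 mm high. Origin: centre of its underside.
There are look-alikes about, which are no part of the job. What is shaped like the jam_jar but pink is not meant.

How it is judged:
By the outcome, as a careful person would: the job done as asked, in the order asked, and still so for the second after the job is handed in, with the robot touching nothing.
It also fails if it takes over 72 s, if anything falls off the work surface, if the arm or the gripper's body presses on something with over 40 N, if the wrist force passes 120 N, or if a joint passes its speed limit or range.

### The arm

A 6-joint arm with a two-finger parallel gripper is mounted at the origin on a cart in front of the work surface, level with it; the furniture and walls round the work are solid. World frame = base frame: x ahead of the robot, y to its left, z up, the work surface at z = 0. Lengths are in mm, angles in rad, forces in N, time in s.
With the tool pointing down it reaches from about 400 to 925 mm from the base axis. Payload 12.5 kg.
Tool frame: the origin (TCP) lies at the very end of the fingers, on their centre line; the grasp point (between the pads) lies 19 mm behind it; z points along the fingers, y is the line along which they close (so a half turn about z gives the same grasp; the last joint's range is limited). The gripper opens to 95 mm and grips with 3 to 60 N. Pads are 20 mm wide; open, the fingers measure 119 mm over their backs; the gripper's body (75 mm by 180 mm) begins 59 mm behind the grasp point.
Start: joints at [-1.334, 0.491, 1.559, -0, 1.092, -0.106], TCP at [210.102, -588.646, 214.661] pointing down, gripper open.
Joint ranges: [-3.1, 3.1], [-0.84, 2.19], [0.05, 2.79], [-1.13, 4.28], [0.06, 2.93], [-2.69, 2.69]. Speed limits (rad/s): [2.22, 2.22, 2.79, 3.14, 3.14, 3.14].

### API

Orientations are given as [roll, pitch, yaw] about the fixed x, y, z axes, in that order (R = Rz(yaw) Ry(pitch) Rx(roll)).
In Python, from cell import state, imaging, env, spot_in, mark_of gives the robot as it stands. The module is installed in compiled form; this text tells all that it offers.
- The arm moves only by the tool step_arm, never from a script. Its argument "increments" is a list of rows, each an object with "slide": the shift along the tool's x, y, z in m, a list of three; "roll": the turn about the tool's z in rad. A call has 1 to 5 rows; each row is the pose to reach, as a shift and turn from the pose commanded when the call began, along the tool's axes at that moment; what a row does not reach only later rows make up. A row lasts 1/8 s, in which the tool goes at most 62.5 mm and 10.7 degrees, less where a joint would pass 70% of its speed; a pose out of reach is approached as far as the arm can. A call with a gripper value outside its range is refused whole. "fingers" is the opening, from 0 (shut) to 1 (fully open), set as the call begins (left out, the last holds). The fingers move at their own pace and stop on an object; the grip force is fixed at half the most. Time passes only in rows, so rows that repeat a pose let the fingers close. It gives the time, the measured TCP pose, the force, the opening and the grip force at its end, in the units of the state.
- state(): the state, without advancing time (a new reading comes with each control period).
- imaging.read_camera(name): name is "scene" or "top" or "wrist"; returns a dict with "color" (400x640x3 uint8, red, green, blue), "z_map" (400x640 float32, mm along the optical axis (not along the pixel's ray), 0 where there is no reading), "intrinsics" (3x3 intrinsics, pixels), "camera_from_world" (4x4, takes a point from world to camera coordinates). Camera axes: x right, y up, looking along -z (the intrinsics and any distortion apply to the point x, -y, -z); pixel columns grow to the right and rows downward; lengths in mm; the calibration is good to about 2 mm. A picture is of the moment at which its call begins.
- env.job_done(): hands the job in; it is judged then, once.
Trained networks look in the newest picture that a camera, given by its name, has taken for a name from the list of things; names that differ only in an ending like _2 or _b are one class to them, and where a whole thing is asked for, a point or a joint stands for the part that bears it (a point fixed in the world has none). Each returns a list of dicts, best first, with "confidence" (0 to 1); they miss things now and then, are a little off and sometimes report something else, mostly with a low value. They report only what shows in the picture. A call takes as long as a camera call. They do not tell look-alikes from the thing itself.
- spot_in(camera, target): "bbox" ([left, top, right, bottom] in pixels, round what is visible of it).
- mark_of(camera, target): "uv" ([column, row] in pixels: a listed point, or the origin of a listed thing).
The state is a dict: "t": time; "joints": joint angles; "qvel": joint speeds; "tau": joint torques, N m; "eef_pos": TCP position; "tcp_rot": TCP orientation; "ft_force": force on the tool from outside, world axes, zero at the start; "moment": the same for the moment, N m; "opening": opening from 0.0 (shut) to 1.0 (fully open); "grip_force": force on a finger pad.
Only numpy, scipy, OpenCV 4.12 (cv2) and the standard library are available. Lean on these libraries where they do the work, as an engineer would, in place of code of your own. Each camera call takes 0.05 s, during which the arm holds its last target. There are 200 camera calls.

## Working session

There is one attempt and no reset: what is moved stays moved. The work goes in short steps, Python scripts to look and compute and a tool call to move; the robot and the scene stay as the last step left them, time stands still between calls to the robot, and variables do not carry over. Pictures are saved under pics/ and viewed, at most 12 in all, crops included, and the job is handed in when it is done.

Besides the shell and the picture viewer there is one more tool, called as name(argument=value, ...) on one line, values as JSON. step_arm: Moves the arm, as the interface text tells. Its arguments: {"type":"object","properties":{"increments":{"type":"array"},"fingers":{"type":"number"}},"required":["increments"]}

```bash
mkdir -p pics; cat > h.py <<'E'
import numpy as np, cv2
from cell import state, imaging, env, spot_in, mark_of
def cam(n): return imaging.read_camera(n)
def pt(c,uv,z=None,win=2):
    """world point of pixel: from depth, or on plane z"""
    K=c["intrinsics"];T=np.linalg.inv(c["camera_from_world"]);u,v=uv
    r=np.array([(u-K[0,2])/K[0,0],-(v-K[1,2])/K[1,1],-1.0])
    if z is None:
        a=c["z_map"][max(0,int(v)-win):int(v)+win+1,max(0,int(u)-win):int(u)+win+1]; a=a[a>0]
        if a.size==0: return None
        return (T@np.append(r*np.median(a),1))[:3].round(1)
    d=T[:3,:3]@r;o=T[:3,3]
    return (o+d*(z-o[2])/d[2]).round(1)
def cloud(c):
    K=c["intrinsics"];T=np.linalg.inv(c["camera_from_world"]);z=c["z_map"]
    v,u=np.indices(z.shape);P=np.stack([(u-K[0,2])/K[0,0]*z,-(v-K[1,2])/K[1,1]*z,-z],-1)
    return P@T[:3,:3].T+T[:3,3]
def save(c,n): cv2.imwrite(f"pics/{n}.png",c["color"][:,:,::-1])
E
python3 - <<'E'
from h import *
for n in ("top","scene"):
    c=cam(n);save(c,n+"0");print(n,c["intrinsics"][0,0],np.linalg.inv(c["camera_from_world"])[:3,3].round())
    for t,z in [("jar_hutch",0),("doorway",0),("catch_lip",98),("latch_knob",88),("gate_hinge",60),("gate_edge",45),("jam_jar",0),("tin_soup",0),("coffee_mug",0),("pepper_grinder",0),("spice_a",0)]:
        for m in mark_of(n,t)[:3]:
            if m["confidence"]>.2: print(t,round(m["confidence"],2),np.round(m["uv"]),pt(c,m["uv"],z))
print(state())
E
```

```text
top 487.38114691342946 [ 398.   72. 1331.]
jar_hutch 0.97 [395. 184.] [ 548.8 -127.5    0. ]
doorway 0.79 [373. 207.] [484.8 -69.6   0. ]
catch_lip 0.76 [406. 240.] [ 395.8 -142.3   98. ]
latch_knob 0.55 [374. 231.] [418.5 -62.6  88. ]
gate_hinge 0.71 [350. 181.] [548.3  -2.8  60. ]
gate_edge 0.79 [400. 229.] [ 425.8 -136.5   45. ]
gate_edge 0.27 [219. 219.] [441.5 342.5  45. ]
jam_jar 0.73 [271. 228.] [422.3 207.5   0. ]
jam_jar 0.7 [447. 257.] [ 353.7 -269.3    0. ]
tin_soup 0.68 [238. 181.] [548.3 302.8   0. ]
coffee_mug 0.87 [213. 220.] [441.6 366.7   0. ]
pepper_grinder 0.79 [301. 151.] [635.4 131.7   0. ]
spice_a 0.73 [202. 156.] [615.7 404.3   0. ]
spice_a 0.35 [396. 184.] [ 548.  -131.6   -0. ]
scene 508.0661944867506 [-128.  530. 1360.]
catch_lip 0.63 [395. 181.] [ 388.9 -140.4   98. ]
latch_knob 0.58 [370. 187.] [421.  -73.5  88. ]
gate_hinge 0.84 [325. 181.] [529.3  11.5  60. ]
gate_edge 0.79 [380. 183.] [ 431.9 -127.9   45. ]
jam_jar 0.94 [294. 247.] [424.  199.9   0. ]
jam_jar 0.28 [271. 190.] [630.6 144.4   0. ]
tin_soup 0.63 [243. 234.] [549.2 297.3   0. ]
tin_soup 0.43 [272. 188.] [633.3 139.3  -0. ]
coffee_mug 0.8 [247. 272.] [437.4 353.5   0. ]
spice_a 0.83 [204. 235.] [613.4 396.2   0. ]
{'t': 1.2, 'joints': array([-1.33359747e+00,  4.90889229e-01,  1.55888875e+00,  2.04937792e-05,
        1.09169746e+00, -1.05607796e-01]), 'qvel': array([ 0.00131836,  0.00123062,  0.00142922,  0.00051649,  0.00020865,
       -0.00032712]), 'tau': array([ 3.34599070e-03, -6.12466908e+01, -2.58432502e+01,  6.93469006e-02,
        4.43814020e-02, -8.88381805e-06]), 'eef_pos': array([ 210.10952587, -588.65017833,  214.67151831]), 'tcp_rot': array([ 3.14147417e+00, -5.72988364e-06,  3.42797210e-01]), 'ft_force': array([ 0.61015654,  1.05653836, -0.05653086]), 'moment': array([0.00213943, 0.04898754, 0.0444003 ]), 'grip_force': 0.0, 'opening': 1.0018474328213338}
```

View pics/top0.png

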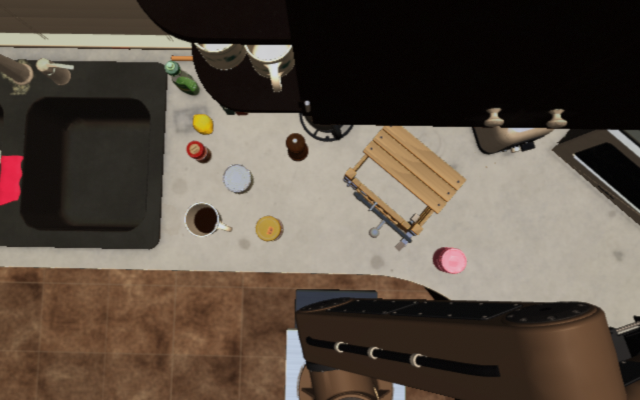

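View pics/scene0.png

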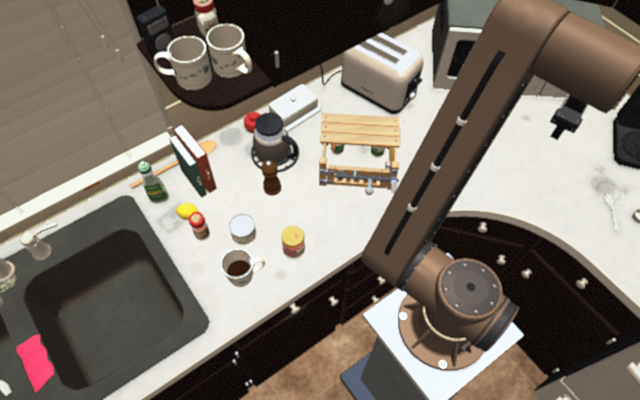

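Top view: hutch at about (405,185), its gate facing lower left with the knob at (374,231); yellow-lidded jar at (268,228), pink look-alike at (452,260), tin (237,179), mug (205,220), grinder (296,145). Next I'll fit the hutch and jar from depth.

```bash
cat >> h.py <<'E'
def go(x,y,z,yaw,n=1):
    s=state();p=s["eef_pos"];a=s["tcp_rot"][2]
    d=np.array([x,y,z])-p;c,si=np.cos(a),np.sin(a)
    sl=[c*d[0]+si*d[1],si*d[0]-c*d[1],-d[2]]
    r=-((yaw-a+np.pi/2)%np.pi-np.pi/2)
    print("pose",p.round(1),round(a,3),"slide",(np.array(sl)/1000).round(4),"roll",round(r,3),"j6",s["joints"][5].round(2))
E
python3 - <<'E'
from h import *
c=cam("top");P=cloud(c)
x,y,z=P[...,0],P[...,1],P[...,2]
m=(z>132)&(z<150)&(abs(x-550)<200)&(abs(y+128)<170)
n,l,st,_=cv2.connectedComponentsWithStats(m.astype(np.uint8))
i=1+st[1:,4].argmax();q=P[l==i];print("roof z",np.median(q[:,2]),len(q))
r=cv2.minAreaRect(q[:,:2].astype(np.float32));print(r,cv2.boxPoints(r).round(1))
# jar lid
for s in [(423,205),(354,-269),(548,300),(635,132),(440,360)]:
    k=(np.hypot(x-s[0],y-s[1])<60)&(z>40); q=P[k]; zt=np.percentile(q[:,2],95)
    q=q[q[:,2]>zt-8]; print(s,zt.round(1),cv2.minEnclosingCircle(q[:,:2].astype(np.float32)),q.mean(0).round(1))
# knob
k=(np.hypot(x-420,y+64)<25)&(z>60)&(z<115);q=P[k];print("knob",len(q),q.mean(0).round(1),q[:,2].max())
print(pt(c,(374,231)),pt(c,(406,240)))
for m_ in mark_of("top","gate")+mark_of("top","latch_bar"):print(m_)
im=c["color"][140:260,330:480];cv2.imwrite("pics/crop.png",cv2.resize(im,None,fx=5,fy=5,interpolation=cv2.INTER_CUBIC)[:,:,::-1])
go(420,-64,200,0)
E
```

```text
roof z 139.42481298730831 4259
((581.7966918945312, -155.42910766601562), (240.83352661132812, 112.42357635498047), 50.965782165527344) [[ 462.3 -213.6]
 [ 549.6 -284.4]
 [ 701.3  -97.3]
 [ 614.   -26.5]]
(423, 205) 102.0 ((420.2777099609375, 206.05055236816406), 32.09416961669922) [420.2 205.7  98.4]
(354, -269) 768.0 ((306.7879638671875, -237.60464477539062), 18.80040168762207) [ 310.  -239.2  765.8]
(548, 300) 59.5 ((552.1527099609375, 296.6833801269531), 37.795658111572266) [552.6 296.8  55.4]
(635, 132) 875.2 ((611.6029052734375, 96.31481170654297), 17.351232528686523) [609.3  92.6 891.5]
(440, 360) 100.1 ((439.88641357421875, 374.9649963378906), 44.74531936645508) [438.4 376.6  97.5]
knob 109 [418.6 -64.9  94.8] 105.21291049522097
[417.8 -61.6  99.8] [ 396.8 -142.7   96. ]Traceback (most recent call last):
  File "<stdin>", line 15, in <module>
ValueError: it knows: catch_lip, coffee_mug, doorway, gate_edge, gate_hinge, jam_jar, jar_hutch, latch_knob, pepper_grinder, spice, tin_soup
```

```bash
sed -i 's|r=-((yaw-a+np.pi/2)%np.pi-np.pi/2)|r=a-yaw|' h.py
python3 - <<'E'
from h import *
c=cam("top")
im=c["color"][140:260,330:480];cv2.imwrite("pics/crop.png",cv2.resize(im,None,fx=5,fy=5,interpolation=cv2.INTER_CUBIC)[:,:,::-1])
go(417,-65,200,2.46)
E
```

```text
pose [ 210.1 -588.6  214.7] 0.343 slide [ 0.3709 -0.4236  0.0147] roll -2.117 j6 -0.11
```

View pics/crop.png

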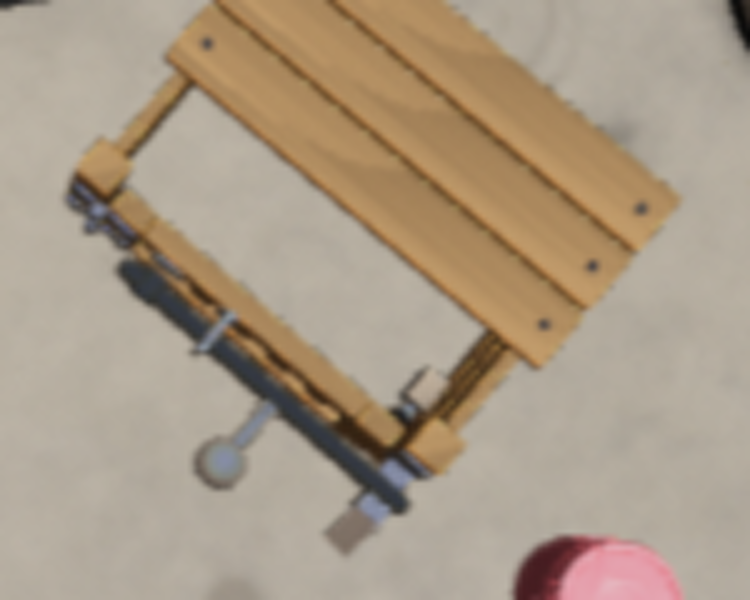

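The crop shows the shut gate with the knob at crop (220,463), i.e. pixel (374,232.6), and the bar end in the catch at (375,505). This agrees with the roof fit. Moving to above the knob.

step_arm(increments=[{"slide": [0.031,-0.035,0],"roll": -0.18},{"slide": [0.062,-0.07,0],"roll": -0.36},{"slide": [0.093,-0.106,0],"roll": -0.54},{"slide": [0.124,-0.141,0],"roll": -0.72},{"slide": [0.155,-0.177,0],"roll": -0.9}], fingers=0.7)

```text
t: 1.92
eef_pos: [297.0, -368.5, 214.8]
tcp_rot: [3.141, 0.0, 1.248]
ft_force: [0.8, 0.2, 0.1]
opening: 0.699
grip_force: 0.0
```

```bash
python3 -c "
from h import *
go(417,-65,200,2.46)"
```

```text
pose [ 297.  -368.5  214.8] 1.248 slide [0.3259 0.0177 0.0148] roll -1.212 j6 -0.71
```

step_arm(increments=[{"slide": [0.055,0.003,0.003],"roll": -0.18},{"slide": [0.11,0.006,0.006],"roll": -0.36},{"slide": [0.165,0.009,0.009],"roll": -0.54},{"slide": [0.22,0.012,0.012],"roll": -0.72},{"slide": [0.265,0.015,0.015],"roll": -0.9}])

```text
t: 2.55
eef_pos: [396.7, -122.0, 199.8]
tcp_rot: [3.141, 0.001, 2.149]
ft_force: [0.4, -1.0, 0.1]
opening: 0.699
grip_force: 0.0
```

```bash
python3 -c "
from h import *
go(417,-65,180,2.46)"
```

```text
pose [ 396.7 -122.   199.8] 2.149 slide [0.0366 0.0482 0.0198] roll -0.311 j6 -1.04
```

step_arm(increments=[{"slide": [0.02,0.025,0.01],"roll": -0.16},{"slide": [0.0366,0.0482,0.02],"roll": -0.311},{"slide": [0.0366,0.0482,0.02],"roll": -0.311}])

```text
t: 2.92
eef_pos: [417.0, -65.7, 179.2]
tcp_rot: [-3.141, -0.001, 2.457]
ft_force: [0.2, 0.2, -0.0]
opening: 0.697
grip_force: 0.0
```

```bash
python3 -c "
from h import *
c=cam('wrist');save(c,'w1');P=cloud(c)
for t,z in (('latch_knob',88),('catch_lip',98),('gate_edge',45)):
  for m in mark_of('wrist',t)[:2]: print(t,m,pt(c,m['uv'],z),pt(c,m['uv']))
k=(np.hypot(P[...,0]-417,P[...,1]+65)<22)&(P[...,2]>80)&(P[...,2]<110);q=P[k]
print(len(q),q.mean(0),cv2.minEnclosingCircle(q[:,:2].astype(np.float32)))
go(417,-65,69,2.46)"
```

```text
latch_knob {'uv': [319.1, 199.1], 'confidence': 0.87} [413.8 -61.8  88. ] [411.5 -60.   99. ]
latch_knob {'uv': [436.7, 241.5], 'confidence': 0.46} [ 5.191e+02 -2.000e-01  8.800e+01] [548.    3.1  40.8]
catch_lip {'uv': [237.7, 237.3], 'confidence': 0.85} [ 392.4 -142.2   98. ] [ 392.5 -142.6   97.2]
gate_edge {'uv': [276.9, 241.5], 'confidence': 0.84} [ 431.1 -137.4   45. ] [ 420. -119.   92.]
gate_edge {'uv': [514.8, 27.1], 'confidence': 0.33} [409.4 177.6  45. ] [408.6 174.7  49.6]
723 [414.1910065  -64.25676922  94.5462358 ] ((418.6134033203125, -67.01504516601562), 19.535337448120117)
pose [416.8 -67.6 179.9] 2.452 slide [0.0015 0.0021 0.1109] roll -0.008 j6 -1.2
```

View pics/w1.png

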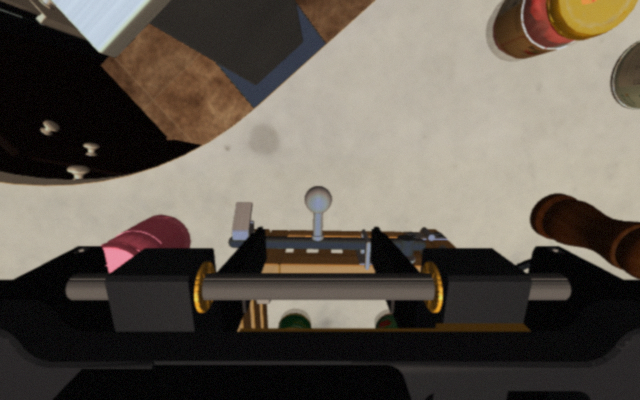

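Wrist view: knob at (319,199), centred between the fingers; the bar lies behind it at row 240. Descending onto it.

```bash
python3 -c "
from h import *
go(415,-63.5,69,2.46)"
```

```text
pose [416.8 -67.6 179.9] 2.452 slide [0.004  0.002  0.1109] roll -0.008 j6 -1.2
```

step_arm(increments=[{"slide": [0.004,0.002,0.02],"roll": -0.008},{"slide": [0.004,0.002,0.055],"roll": -0.008},{"slide": [0.004,0.002,0.09],"roll": -0.008},{"slide": [0.004,0.002,0.111],"roll": -0.008},{"slide": [0.004,0.002,0.111],"roll": -0.008}])

```text
t: 3.75
eef_pos: [414.5, -63.5, 67.9]
tcp_rot: [-3.141, -0.002, 2.46]
ft_force: [-0.2, 0.1, 0.7]
opening: 0.698
grip_force: 0.0
```

step_arm(increments=[{"slide": [0,0,0]},{"slide": [0,0,0]},{"slide": [0,0,0]},{"slide": [0,0,0]}], fingers=0.1)

```text
invalid input at $.increments[0]: expected keys slide, roll
```

```bash
python3 -c "
from h import *
s=state();print(s['opening'],s['grip_force'],s['ft_force'],s['eef_pos'],s['tcp_rot'])"
```

```text
0.6981512192607499 0.0 [-0.18603103  0.14456779  0.65016451] [414.48393781 -63.46352101  67.90588758] [-3.14063808e+00 -2.13028985e-03  2.45965315e+00]
```

step_arm(increments=[{"slide": [0,0,0],"roll": 0},{"slide": [0,0,0],"roll": 0},{"slide": [0,0,0],"roll": 0},{"slide": [0,0,0],"roll": 0}], fingers=0.1)

```text
t: 4.25
eef_pos: [415.2, -62.9, 69.0]
tcp_rot: [3.141, 0.001, 2.462]
ft_force: [0.1, 0.6, -0.1]
opening: 0.335
grip_force: 0.0
```

step_arm(increments=[{"slide": [0,0,0],"roll": 0},{"slide": [0,0,0],"roll": 0}])

```text
t: 4.5
eef_pos: [414.4, -63.4, 68.7]
tcp_rot: [-3.14, -0.0, 2.463]
ft_force: [-6.0, -10.8, 4.1]
opening: 0.256
grip_force: 30.0
```

step_arm(increments=[{"slide": [0,0,-0.006],"roll": 0},{"slide": [0,0,-0.012],"roll": 0},{"slide": [0,0,-0.016],"roll": 0},{"slide": [0,0,-0.016],"roll": 0}])

```text
t: 5.0
eef_pos: [414.9, -62.5, 85.0]
tcp_rot: [3.141, -0.0, 2.462]
ft_force: [-2.5, 4.4, 1.4]
opening: 0.258
grip_force: 30.0
```

```bash
cat > arc.py <<'E'
# knob path: tool carries the pinched knob about hinge H; slides from the pose now
from h import *
import sys
def arc(H,dth,n=5,follow=1.0):
    s=state();p=s["eef_pos"];a=s["tcp_rot"][2];v=p[:2]-H;out=[]
    for k in range(1,n+1):
        t=-dth*k/n;c,si=np.cos(t),np.sin(t)
        d=np.array([[c,-si],[si,c]])@v-v
        ca,sa=np.cos(a),np.sin(a)
        out.append([round((ca*d[0]+sa*d[1])/1000,4),round((sa*d[0]-ca*d[1])/1000,4),round(-t*follow,3)])
    print("r",np.hypot(*v).round(1),"pose",p.round(1),a.round(3));print(*out,sep="\n")
arc(np.array([542.,0.4]),float(sys.argv[1]))
E
python3 arc.py .35
```

```text
r 141.8 pose [414.9 -62.5  85. ] 2.462
[np.float64(0.0089), np.float64(0.0045), 0.07]
[np.float64(0.0174), np.float64(0.0095), 0.14]
[np.float64(0.0255), np.float64(0.0152), 0.21]
[np.float64(0.0333), np.float64(0.0214), 0.28]
[np.float64(0.0406), np.float64(0.0281), 0.35]
```

step_arm(increments=[{"slide": [0.009,0.0045,0],"roll": 0.07},{"slide": [0.0174,0.0095,0],"roll": 0.14},{"slide": [0.0255,0.0152,0],"roll": 0.21},{"slide": [0.0333,0.0214,0],"roll": 0.28},{"slide": [0.0406,0.0281,0],"roll": 0.35}])

```text
t: 5.62
eef_pos: [400.6, -15.3, 84.8]
tcp_rot: [-3.141, -0.0, 2.11]
ft_force: [-4.2, -2.6, 3.0]
opening: 0.259
grip_force: 30.0
```

```bash
python3 arc.py .6
```

```text
r 142.3 pose [400.6 -15.3  84.8] 2.11
[np.float64(0.0151), np.float64(0.008), 0.12]
[np.float64(0.0291), np.float64(0.0178), 0.24]
[np.float64(0.0418), np.float64(0.0291), 0.36]
[np.float64(0.0531), np.float64(0.0419), 0.48]
[np.float64(0.0628), np.float64(0.056), 0.6]
```

step_arm(increments=[{"slide": [0.0151,0.008,0],"roll": 0.12},{"slide": [0.0291,0.0178,0],"roll": 0.24},{"slide": [0.0418,0.0291,0],"roll": 0.36},{"slide": [0.0531,0.0419,0],"roll": 0.48},{"slide": [0.0628,0.056,0],"roll": 0.6}])

```text
t: 6.25
eef_pos: [416.0, 67.8, 84.6]
tcp_rot: [-3.14, 0.0, 1.508]
ft_force: [-1.8, -0.6, -0.9]
opening: 0.262
grip_force: 30.0
```

```bash
python3 arc.py .55
```

```text
r 142.9 pose [416.   67.8  84.6] 1.508
[np.float64(0.0139), np.float64(0.0073), 0.11]
[np.float64(0.0269), np.float64(0.0161), 0.22]
[np.float64(0.0389), np.float64(0.0263), 0.33]
[np.float64(0.0497), np.float64(0.0377), 0.44]
[np.float64(0.0592), np.float64(0.0502), 0.55]
```

step_arm(increments=[{"slide": [0.0139,0.0073,0],"roll": 0.11},{"slide": [0.0269,0.0161,0],"roll": 0.22},{"slide": [0.0389,0.0263,0],"roll": 0.33},{"slide": [0.0497,0.0377,0],"roll": 0.44},{"slide": [0.0592,0.0502,0],"roll": 0.55}])

```text
t: 6.88
eef_pos: [470.3, 123.8, 84.6]
tcp_rot: [-3.141, 0.001, 0.958]
ft_force: [-0.8, -3.9, -1.7]
opening: 0.259
grip_force: 30.0
```

step_arm(increments=[{"slide": [0,0,0.008],"roll": 0},{"slide": [0,0,0.015],"roll": 0},{"slide": [0,0,0.015],"roll": 0}])

```text
t: 7.25
eef_pos: [469.2, 124.1, 69.1]
tcp_rot: [-3.139, 0.001, 0.963]
ft_force: [-5.0, 11.2, -0.8]
opening: 0.259
grip_force: 30.0
```

step_arm(increments=[{"slide": [0,0,0],"roll": 0},{"slide": [0,0,0],"roll": 0},{"slide": [0,0,0],"roll": 0}], fingers=0.55)

```text
t: 7.62
eef_pos: [470.7, 123.1, 69.7]
tcp_rot: [3.141, -0.0, 0.962]
ft_force: [0.2, 0.7, 0.3]
opening: 0.513
grip_force: 0.0
```

step_arm(increments=[{"slide": [0,0,-0.05],"roll": 0},{"slide": [0,0,-0.11],"roll": 0},{"slide": [0,0,-0.11],"roll": 0}], fingers=1.0)

```text
t: 8.0
eef_pos: [472.1, 123.4, 183.4]
tcp_rot: [3.136, -0.005, 0.962]
ft_force: [-0.3, -0.7, -0.1]
opening: 0.813
grip_force: 0.0
```

```bash
python3 -c "
from h import *
go(420.2,206,180,1.2)
c=cam('top');save(c,'top1')
P=cloud(c);k=(np.hypot(P[...,0]-420,P[...,1]-206)<50)&(P[...,2]>90)&(P[...,2]<106);q=P[k];print(len(q),cv2.minEnclosingCircle(q[:,:2].astype(np.float32)) if len(q) else 0)
c=cam('scene');save(c,'s1')
P=cloud(c);k=(np.hypot(P[...,0]-420,P[...,1]-206)<50)&(P[...,2]>90)&(P[...,2]<106);q=P[k];print(len(q),cv2.minEnclosingCircle(q[:,:2].astype(np.float32)) if len(q) else 0)
"
```

```text
pose [472.1 123.4 183.4] 0.962 slide [ 0.038  -0.0898  0.0034] roll -0.238 j6 0.73
0 0
395 ((415.2772216796875, 207.5459747314453), 32.796783447265625)
```

View pics/top1.png

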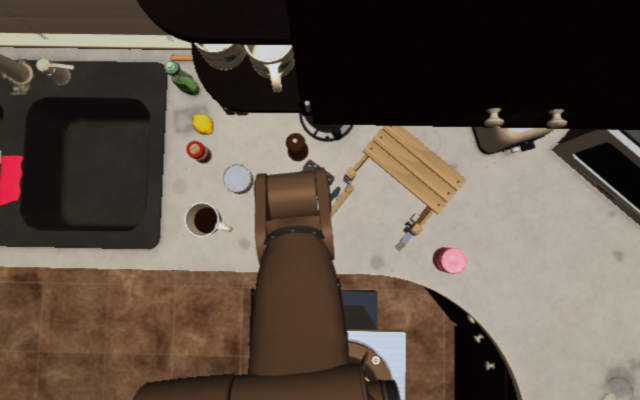

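Top view: the gate stands open at about (345,190), clear of everything; the jar is hidden under the forearm. Scene depth shows it unmoved, around (418,206).

```bash
python3 -c "
from h import *
go(418.5,206.5,160,1.2)"
```

```text
pose [470.4 123.2 179.9] 0.962 slide [ 0.0386 -0.0902  0.0199] roll -0.238 j6 0.73
```

step_arm(increments=[{"slide": [0.018,-0.045,0.01],"roll": -0.12},{"slide": [0.037,-0.091,0.02],"roll": -0.238},{"slide": [0.037,-0.091,0.023],"roll": -0.238},{"slide": [0.037,-0.091,0.023],"roll": -0.238}], fingers=1.0)

```text
t: 8.6
eef_pos: [416.8, 205.5, 155.6]
tcp_rot: [-3.14, 0.001, 1.2]
ft_force: [0.6, -0.7, -0.6]
opening: 1.0
grip_force: 0.0
```

```bash
python3 -c "
from h import *
c=cam('wrist');P=cloud(c);save(c,'w2')
k=(np.hypot(P[...,0]-418,P[...,1]-206)<45)&(P[...,2]>85)&(P[...,2]<106);q=P[k];print(len(q),cv2.minEnclosingCircle(q[:,:2].astype(np.float32)) if len(q) else 0)
for m in mark_of('wrist','jam_jar')[:2]: print(m,pt(c,m['uv'],0))
go(418.5,206.5,76,1.2)"
```

```text
4543 ((418.1648254394531, 206.8106231689453), 32.36581039428711)
{'uv': [320.1, 184.4], 'confidence': 0.88} [421.1 209.1   0. ]
{'uv': [333.0, 290.3], 'confidence': 0.47} [386.6  74.4   0. ]
pose [417.4 205.  156.2] 1.198 slide [0.0017 0.0005 0.0802] roll -0.002 j6 0.69
```

View pics/w2.png

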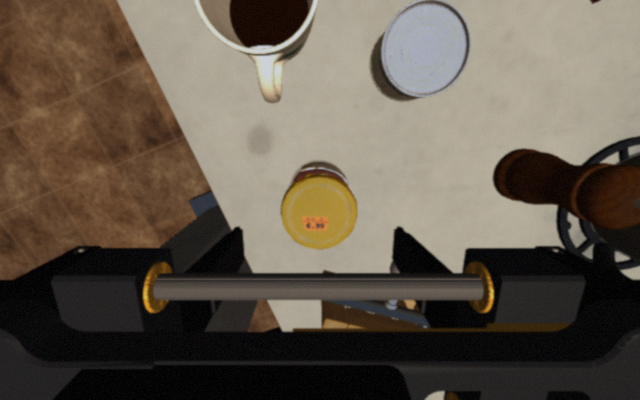

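Wrist view: the yellow jar lid at (319,212) is centred between the fingers, with the mug, tin and grinder well clear. Descending and gripping.

step_arm(increments=[{"slide": [0.0015,0.0005,0.03],"roll": 0},{"slide": [0.0015,0.0005,0.06],"roll": 0},{"slide": [0.0015,0.0005,0.08],"roll": 0},{"slide": [0.0015,0.0005,0.08],"roll": 0}])

```text
t: 9.2
eef_pos: [418.0, 206.0, 75.7]
tcp_rot: [-3.14, 0.002, 1.198]
ft_force: [-0.9, -0.2, -0.6]
opening: 1.0
grip_force: 0.0
```

step_arm(increments=[{"slide": [0,0,0],"roll": 0},{"slide": [0,0,0],"roll": 0},{"slide": [0,0,0],"roll": 0},{"slide": [0,0,0],"roll": 0},{"slide": [0,0,0],"roll": 0}], fingers=0.55)

```text
t: 9.82
eef_pos: [418.1, 207.0, 77.0]
tcp_rot: [3.141, -0.0, 1.2]
ft_force: [-1.3, -0.4, 6.1]
opening: 0.67
grip_force: 30.0
```

step_arm(increments=[{"slide": [0,0,-0.005],"roll": 0},{"slide": [0,0,-0.02],"roll": 0},{"slide": [0,0,-0.035],"roll": 0},{"slide": [0,0,-0.035],"roll": 0}])

```text
t: 10.32
eef_pos: [418.2, 207.0, 112.2]
tcp_rot: [3.14, -0.001, 1.2]
ft_force: [-0.2, -0.5, -4.9]
opening: 0.674
grip_force: 30.0
```

step_arm(increments=[{"slide": [0,0,-0.025],"roll": -0.17},{"slide": [0,0,-0.055],"roll": -0.34},{"slide": [0,0,-0.085],"roll": -0.51},{"slide": [0,0,-0.09],"roll": -0.68},{"slide": [0,0,-0.09],"roll": -0.85}])

```text
t: 10.95
eef_pos: [417.8, 206.9, 201.4]
tcp_rot: [-3.142, 0.0, 2.055]
ft_force: [0.4, 0.3, -4.0]
opening: 0.672
grip_force: 30.0
```

```bash
python3 -c "
from h import *
go(438,-39,200,2.46)"
```

```text
pose [417.8 206.9 201.4] 2.055 slide [-0.227  -0.0967  0.0014] roll -0.405 j6 -0.17
```

step_arm(increments=[{"slide": [-0.04,-0.017,0],"roll": -0.1},{"slide": [-0.09,-0.038,0],"roll": -0.2},{"slide": [-0.14,-0.06,0],"roll": -0.3},{"slide": [-0.19,-0.081,0],"roll": -0.405},{"slide": [-0.227,-0.0967,0],"roll": -0.405}])

```text
t: 11.58
eef_pos: [436.4, -41.0, 201.0]
tcp_rot: [-3.141, -0.001, 2.455]
ft_force: [1.1, -0.3, -4.7]
opening: 0.672
grip_force: 30.0
```

```bash
python3 -c "
from h import *
go(438,-39,86,2.46)
c=cam('top');save(c,'top2');c=cam('scene');save(c,'s2');P=cloud(c)
for t,z in (('jar_hutch',0),('doorway',0),('gate_hinge',60),('catch_lip',98)):
  for n in ('top','scene'):
    for m in mark_of(n,t)[:1]: print(n,t,m['confidence'],pt(cam(n),m['uv'],z))
"
```

```text
pose [436.4 -41.  201. ] 2.455 slide [0.     0.0026 0.115 ] roll -0.005 j6 -1.13
top jar_hutch 0.85 [ 548.3 -131.6    0. ]
scene doorway 0.45 [416.8  91.6   0. ]
top gate_hinge 0.76 [537.8   7.2  60. ]
scene gate_hinge 0.98 [537.2  -1.2  60. ]
```

View pics/s2.png

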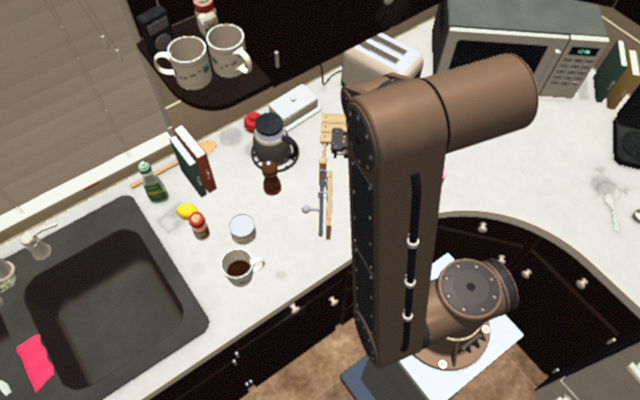

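Scene view: the gate stands open at (328,205) with its knob at (307,209), and the arm hides the hutch front. Lowering the jar in front of the doorway.

step_arm(increments=[{"slide": [0,0.0025,0.03],"roll": 0},{"slide": [0,0.0025,0.07],"roll": 0},{"slide": [0,0.0025,0.1],"roll": 0},{"slide": [0,0.0025,0.115],"roll": 0},{"slide": [0,0.0025,0.115],"roll": 0}])

```text
t: 12.9
eef_pos: [438.0, -37.0, 85.9]
tcp_rot: [-3.141, -0.002, 2.455]
ft_force: [-0.1, 0.4, -3.2]
opening: 0.675
grip_force: 30.0
```

```bash
python3 -c "
from h import *
x=np.array([.777,-.630]);y=np.array([.63,.777]);o=np.array([554.6,-133.4])
g=o-38*x-2*y;print(g);go(g[0],g[1],86,2.46)
c=cam('wrist');save(c,'w3');P=cloud(c);q=P.reshape(-1,3);h=np.c_[(q[:,:2]-o)@x,(q[:,:2]-o)@y,q[:,2]]
k=(h[:,2]>125)&(h[:,2]<145)&(abs(h[:,1])<125)&(abs(h[:,0])<95);h=h[k]
for lo,hi in((-120,-92),(-60,60),(92,120)):
  a=h[(h[:,1]>lo)&(h[:,1]<hi)]; print(lo,len(a),np.percentile(a,[1,50,99],axis=0).round(1).tolist() if len(a) else '')
"
```

```text
[ 523.814 -111.014]
pose [438.  -37.   85.9] 2.455 slide [-1.133e-01 -2.800e-03 -1.000e-04] roll -0.005 j6 -1.12
-120 0 
-60 0 
92 0
```

View pics/w3.png

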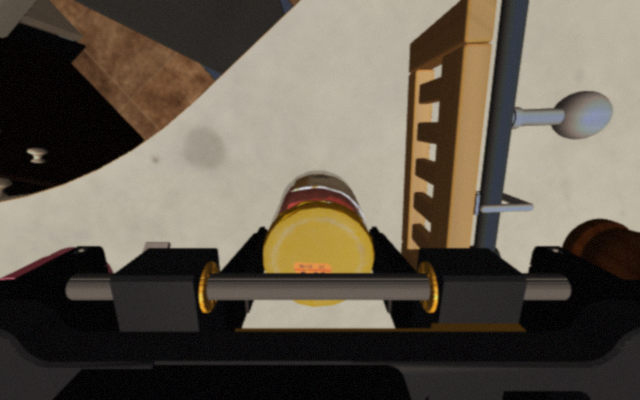

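Wrist view: the jar hangs upright at (318,240), and the open gate is to the right at columns 410–525, clear of it. Sliding in.

step_arm(increments=[{"slide": [-0.02,0,0],"roll": 0},{"slide": [-0.045,-0.001,0],"roll": 0},{"slide": [-0.07,-0.002,0],"roll": 0},{"slide": [-0.09,-0.0025,0],"roll": 0},{"slide": [-0.095,-0.003,0],"roll": -0.005}])

```text
t: 13.58
eef_pos: [510.8, -100.3, 87.5]
tcp_rot: [3.141, 0.002, 2.46]
ft_force: [-0.8, -0.1, -3.9]
opening: 0.673
grip_force: 30.0
```

step_arm(increments=[{"slide": [-0.008,0,0],"roll": 0},{"slide": [-0.018,0,0],"roll": 0},{"slide": [-0.018,0,0],"roll": 0},{"slide": [-0.018,0,0.004],"roll": 0},{"slide": [-0.018,0,0.006],"roll": 0}])

```text
t: 14.2
eef_pos: [523.5, -110.8, 80.2]
tcp_rot: [-3.141, -0.001, 2.46]
ft_force: [-0.5, 0.1, -3.9]
opening: 0.675
grip_force: 30.0
```

```bash
python3 -c "
from h import *
print(state()['ft_force'],state()['moment']);go(523.8,-111,76.5,2.46)
"
```

```text
[-0.45112692  0.10712861 -3.92534869] [ 0.04153918 -0.18773184  0.00209149]
pose [ 523.5 -110.8   80.2] 2.46 slide [-0.0004  0.      0.0037] roll -0.0 j6 -1.22
```

step_arm(increments=[{"slide": [0,0,0.001],"roll": 0},{"slide": [0,0,0.002],"roll": 0},{"slide": [0,0,0.003],"roll": 0},{"slide": [0,0,0.003],"roll": 0}])

```text
t: 14.7
eef_pos: [523.9, -111.0, 78.0]
tcp_rot: [3.142, 0.0, 2.46]
ft_force: [-1.0, 1.6, 2.9]
opening: 0.67
grip_force: 30.0
```

step_arm(increments=[{"slide": [0,0,0],"roll": 0},{"slide": [0,0,0],"roll": 0},{"slide": [0,0,0],"roll": 0},{"slide": [0,0,0],"roll": 0}], fingers=1.0)

```text
t: 15.2
eef_pos: [523.9, -111.1, 77.6]
tcp_rot: [-3.142, 0.0, 2.46]
ft_force: [-0.0, 0.2, -0.5]
opening: 0.986
grip_force: 0.0
```

step_arm(increments=[{"slide": [0,0,-0.03],"roll": 0},{"slide": [0,0,-0.07],"roll": 0},{"slide": [0,0,-0.12],"roll": 0},{"slide": [0,0,-0.12],"roll": 0}])

```text
t: 15.7
eef_pos: [525.2, -111.4, 200.9]
tcp_rot: [3.139, 0.006, 2.46]
ft_force: [-0.4, 0.8, -0.2]
opening: 1.004
grip_force: 0.0
```

```bash
python3 -c "
from h import *
go(470.6,123.3,180,.962)
c=cam('wrist');save(c,'w4');P=cloud(c)
x=np.array([.777,-.630]);y=np.array([.63,.777]);o=np.array([554.6,-133.4]);q=P.reshape(-1,3)
k=(np.hypot(q[:,0]-524,q[:,1]+111)<42)&(q[:,2]>85)&(q[:,2]<110);q=q[k]
h=np.c_[(q[:,:2]-o)@x,(q[:,:2]-o)@y];print(len(q),cv2.minEnclosingCircle(h.astype(np.float32)),q[:,2].max())
"
```

```text
pose [ 525.2 -111.4  200.9] 2.46 slide [0.1903 0.1479 0.0209] roll 1.498 j6 -1.22
3312 ((-41.10547637939453, -2.3903210163116455), 32.395721435546875) 100.311447390365
```

View pics/w4.png

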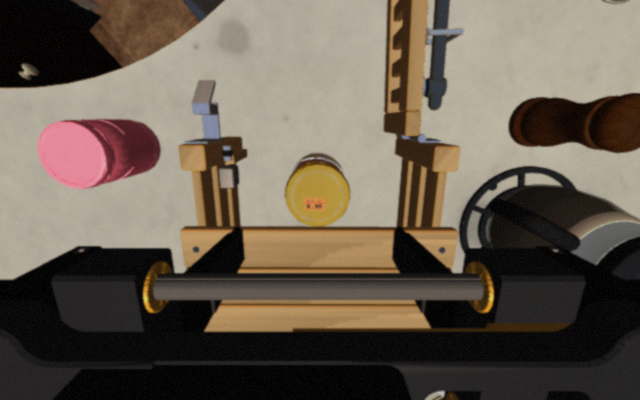

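Wrist view: the jar stands upright between the posts at (318,190), in front of the roof edge (row 228). Checking its depth relative to the posts and roof in the same picture.

```bash
python3 -c "
from h import *
c=cam('wrist');P=cloud(c)
x=np.array([.777,-.630]);y=np.array([.63,.777]);o=np.array([554.6,-133.4]);q=P.reshape(-1,3)
h=np.c_[(q[:,:2]-o)@x,(q[:,:2]-o)@y,q[:,2]]
def s(n,m): a=h[m]; print(n,len(a),np.percentile(a,[0.5,3,50,97,99.5],axis=0).T.round(1).tolist() if len(a) else '')
z=h[:,2]
s('post-',(abs(h[:,0]+80)<30)&(abs(h[:,1]+107)<25)&(abs(z-128)<4))
s('post+',(abs(h[:,0]+80)<30)&(abs(h[:,1]-107)<25)&(abs(z-128)<4))
s('roof',(abs(h[:,0])<40)&(abs(h[:,1])<90)&(abs(z-140)<4))
s('lid',(abs(h[:,0]+38)<45)&(abs(h[:,1])<45)&(abs(z-100)<5))
"
```

```text
post- 707 [[-92.5, -91.8, -81.9, -70.6, -61.5], [-117.8, -116.9, -106.7, -97.1, -96.6], [124.1, 124.4, 126.7, 128.2, 128.5]]
post+ 688 [[-91.6, -90.9, -80.9, -69.8, -67.1], [95.0, 95.6, 105.2, 115.6, 116.5], [124.2, 124.6, 126.5, 127.9, 128.3]]
roof 6347 [[-21.8, -21.1, -4.4, 16.2, 16.9], [-87.6, -65.4, -1.8, 63.0, 88.1], [136.1, 136.8, 138.7, 139.9, 140.4]]
lid 3226 [[-71.6, -68.8, -42.1, -14.2, -11.0], [-32.7, -29.7, -2.7, 24.4, 27.4], [95.4, 96.1, 97.7, 99.2, 99.8]]
```

Relative to the posts and roof seen in the same image, the jar centre is at about x −39 mm, so it is wholly inside with room for the gate. Returning to the knob.

step_arm(increments=[{"slide": [0.025,0.02,0.0],"roll": 0.17},{"slide": [0.055,0.043,0],"roll": 0.34},{"slide": [0.085,0.066,0],"roll": 0.51},{"slide": [0.11,0.085,0],"roll": 0.68},{"slide": [0.13,0.1,0],"roll": 0.85}], fingers=0.7)

```text
t: 16.42
eef_pos: [484.9, 49.7, 196.1]
tcp_rot: [-3.139, -0.0, 1.605]
ft_force: [0.2, -1.1, -0.5]
opening: 0.703
grip_force: 0.0
```

```bash
python3 -c "
from h import *
go(470.6,123.3,180,.962)
"
```

```text
pose [484.9  49.7 196.1] 1.605 slide [ 0.074  -0.0118  0.0161] roll 0.643 j6 -0.07
```

step_arm(increments=[{"slide": [0.02,-0.003,0.004],"roll": 0.17},{"slide": [0.04,-0.006,0.008],"roll": 0.34},{"slide": [0.06,-0.009,0.012],"roll": 0.51},{"slide": [0.074,-0.012,0.016],"roll": 0.643},{"slide": [0.074,-0.012,0.016],"roll": 0.643}])

```text
t: 17.05
eef_pos: [470.2, 122.5, 180.2]
tcp_rot: [-3.139, 0.002, 0.969]
ft_force: [0.6, 0.1, 0.9]
opening: 0.699
grip_force: 0.0
```

```bash
python3 -c "
from h import *
c=cam('wrist')
for m in mark_of('wrist','latch_knob')[:2]: print(m,pt(c,m['uv'],88))
go(470.6,123.3,69,.962)
"
```

```text
{'uv': [315.3, 200.2], 'confidence': 0.68} [470.4 126.6  88. ]
pose [470.9 121.7 180.9] 0.97 slide [ 0.0011 -0.0011  0.1119] roll 0.008 j6 0.72
```

step_arm(increments=[{"slide": [0.001,-0.001,0.03],"roll": 0.008},{"slide": [0.001,-0.001,0.065],"roll": 0.008},{"slide": [0.001,-0.001,0.095],"roll": 0.008},{"slide": [0.001,-0.001,0.112],"roll": 0.008},{"slide": [0.001,-0.001,0.112],"roll": 0.008}])

```text
t: 17.77
eef_pos: [470.4, 122.7, 68.6]
tcp_rot: [-3.14, 0.002, 0.96]
ft_force: [0.6, 0.1, -0.8]
opening: 0.699
grip_force: 0.0
```

step_arm(increments=[{"slide": [0,0,0],"roll": 0},{"slide": [0,0,0],"roll": 0},{"slide": [0,0,0],"roll": 0},{"slide": [0,0,0],"roll": 0},{"slide": [0,0,0],"roll": 0}], fingers=0.1)

```text
t: 18.4
eef_pos: [469.1, 124.3, 69.6]
tcp_rot: [-3.138, 0.001, 0.958]
ft_force: [-6.7, 8.6, 7.1]
opening: 0.257
grip_force: 30.0
```

step_arm(increments=[{"slide": [0,0,0],"roll": 0},{"slide": [0,0,-0.008],"roll": 0},{"slide": [0,0,-0.016],"roll": 0},{"slide": [0,0,-0.016],"roll": 0}])

```text
t: 18.9
eef_pos: [470.4, 123.8, 86.0]
tcp_rot: [-3.141, -0.0, 0.959]
ft_force: [-5.5, 6.0, 2.3]
opening: 0.259
grip_force: 30.0
```

```bash
python3 arc.py -.55
```

```text
r 142.7 pose [470.4 123.8  86. ] 0.959
[np.float64(-0.0146), np.float64(-0.0058), -0.11]
[np.float64(-0.0297), np.float64(-0.0099), -0.22]
[np.float64(-0.0452), np.float64(-0.0124), -0.33]
[np.float64(-0.0609), np.float64(-0.0131), -0.44]
[np.float64(-0.0765), np.float64(-0.0122), -0.55]
```

step_arm(increments=[{"slide": [-0.0146,-0.0058,0],"roll": -0.11},{"slide": [-0.0297,-0.0099,0],"roll": -0.22},{"slide": [-0.0452,-0.0124,0],"roll": -0.33},{"slide": [-0.0609,-0.0131,0],"roll": -0.44},{"slide": [-0.0765,-0.0122,0],"roll": -0.55}])

```text
t: 19.52
eef_pos: [415.8, 67.7, 85.7]
tcp_rot: [-3.14, -0.0, 1.513]
ft_force: [-2.7, 2.9, 1.7]
opening: 0.26
grip_force: 30.0
```

```bash
python3 arc.py -.6
```

```text
r 143.0 pose [415.8  67.7  85.7] 1.513
[np.float64(-0.016), np.float64(-0.0062), -0.12]
[np.float64(-0.0326), np.float64(-0.0105), -0.24]
[np.float64(-0.0496), np.float64(-0.0128), -0.36]
[np.float64(-0.0667), np.float64(-0.013), -0.48]
[np.float64(-0.0838), np.float64(-0.0111), -0.6]
```

step_arm(increments=[{"slide": [-0.016,-0.0062,0],"roll": -0.12},{"slide": [-0.0326,-0.0105,0],"roll": -0.24},{"slide": [-0.0496,-0.0128,0],"roll": -0.36},{"slide": [-0.0667,-0.013,0],"roll": -0.48},{"slide": [-0.0838,-0.0111,0],"roll": -0.6}])

```text
t: 20.15
eef_pos: [400.3, -15.7, 85.8]
tcp_rot: [-3.141, 0.0, 2.113]
ft_force: [-0.5, 3.2, 0.8]
opening: 0.258
grip_force: 30.0
```

```bash
python3 arc.py -.28
```

```text
r 142.6 pose [400.3 -15.7  85.8] 2.113
[np.float64(-0.0073), np.float64(-0.0031), -0.056]
[np.float64(-0.0149), np.float64(-0.0058), -0.112]
[np.float64(-0.0225), np.float64(-0.0081), -0.168]
[np.float64(-0.0303), np.float64(-0.0099), -0.224]
[np.float64(-0.0381), np.float64(-0.0114), -0.28]
```

step_arm(increments=[{"slide": [-0.0073,-0.0031,0],"roll": -0.056},{"slide": [-0.0149,-0.0058,0],"roll": -0.112},{"slide": [-0.0225,-0.0081,0],"roll": -0.168},{"slide": [-0.0303,-0.0099,0],"roll": -0.224},{"slide": [-0.0381,-0.0114,0],"roll": -0.28}])

```text
t: 20.78
eef_pos: [410.6, -54.0, 85.8]
tcp_rot: [3.141, 0.001, 2.391]
ft_force: [0.5, 3.4, 1.1]
opening: 0.256
grip_force: 30.0
```

```bash
python3 arc.py -.08
```

```text
r 142.2 pose [410.6 -54.   85.8] 2.391
[np.float64(-0.0021), np.float64(-0.0009), -0.016]
[np.float64(-0.0042), np.float64(-0.0018), -0.032]
[np.float64(-0.0063), np.float64(-0.0027), -0.048]
[np.float64(-0.0084), np.float64(-0.0035), -0.064]
[np.float64(-0.0105), np.float64(-0.0043), -0.08]
```

step_arm(increments=[{"slide": [-0.0021,-0.0009,0],"roll": -0.016},{"slide": [-0.0042,-0.0018,0],"roll": -0.032},{"slide": [-0.0063,-0.0027,0],"roll": -0.048},{"slide": [-0.0084,-0.0035,0],"roll": -0.064},{"slide": [-0.0105,-0.0043,0],"roll": -0.08}])

```text
t: 21.4
eef_pos: [415.0, -63.6, 85.6]
tcp_rot: [3.141, -0.001, 2.469]
ft_force: [0.5, 9.4, 0.5]
opening: 0.261
grip_force: 30.0
```

step_arm(increments=[{"slide": [-0.0015,0,0],"roll": 0},{"slide": [-0.003,0,0],"roll": 0},{"slide": [-0.003,0,0],"roll": 0}])

```text
t: 21.78
eef_pos: [415.8, -64.8, 85.2]
tcp_rot: [-3.141, -0.004, 2.468]
ft_force: [-3.1, 10.2, -0.3]
opening: 0.258
grip_force: 30.0
```

step_arm(increments=[{"slide": [-0.0015,0,0],"roll": 0},{"slide": [-0.003,0,0],"roll": 0},{"slide": [-0.003,0,0],"roll": 0}])

```text
t: 22.15
eef_pos: [415.8, -65.2, 84.6]
tcp_rot: [-3.14, -0.01, 2.468]
ft_force: [-9.8, 21.9, 1.6]
opening: 0.258
grip_force: 30.0
```

The gate is hard against its stop (21 N along its axis), so now I'll lower the bar into the catch.

step_arm(increments=[{"slide": [0,0,0.005],"roll": 0},{"slide": [0,-0.0005,0.01],"roll": 0},{"slide": [0,-0.001,0.015],"roll": 0},{"slide": [0,-0.001,0.017],"roll": 0},{"slide": [0,-0.001,0.017],"roll": 0}])

```text
t: 22.78
eef_pos: [418.1, -67.8, 68.9]
tcp_rot: [-3.141, -0.002, 2.469]
ft_force: [-3.4, 7.6, 9.4]
opening: 0.256
grip_force: 30.0
```

step_arm(increments=[{"slide": [0,0,0],"roll": 0},{"slide": [0,0,0],"roll": 0},{"slide": [0,0,0],"roll": 0},{"slide": [0,0,0],"roll": 0}], fingers=0.7)

```text
t: 23.28
eef_pos: [419.2, -68.7, 68.6]
tcp_rot: [-3.142, 0.0, 2.469]
ft_force: [1.0, -0.1, -0.5]
opening: 0.62
grip_force: 0.0
```

step_arm(increments=[{"slide": [0.004,0,-0.03],"roll": 0},{"slide": [0.004,0,-0.08],"roll": 0},{"slide": [0.004,0,-0.13],"roll": 0},{"slide": [0.004,0,-0.13],"roll": 0}])

```text
t: 23.78
eef_pos: [417.2, -66.4, 201.6]
tcp_rot: [3.139, 0.006, 2.469]
ft_force: [-0.6, -0.6, 0.4]
opening: 0.697
grip_force: 0.0
```

```bash
python3 -c "
from h import *
c=cam('wrist')
for t,z in (('latch_knob',88),('catch_lip',98),('gate_edge',45)):
  for m in mark_of('wrist',t)[:1]: print(t,m,pt(c,m['uv'],z))
im=c['color'][150:300,190:440];cv2.imwrite('pics/w5.png',cv2.resize(im,None,fx=3,fy=3,interpolation=cv2.INTER_CUBIC)[:,:,::-1])
s=cam('scene');save(s,'s5');print(state()['eef_pos'])
"
```

```text
catch_lip {'uv': [240.9, 226.4], 'confidence': 0.6} [ 390.6 -143.9   98. ]
[415.52444641 -65.94743697 197.53474501]
```

View pics/w5.png

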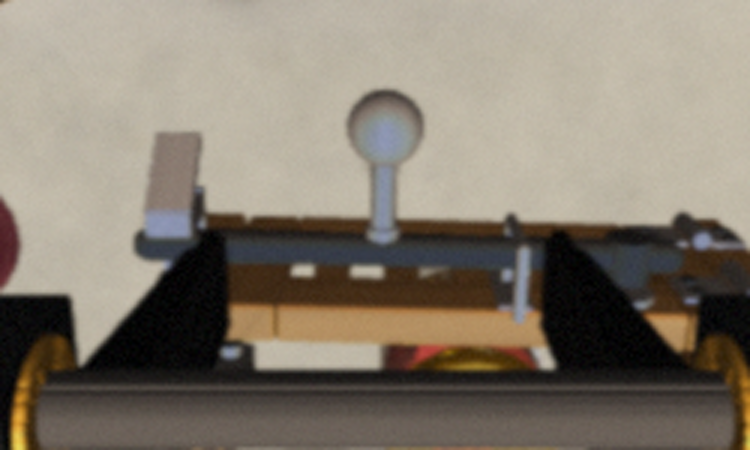

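Wrist crop: the bar lies behind the catch lip at (165,240), level and down, with the jar lid behind the gate at (460,358). Moving the arm aside for a last check from above.

step_arm(increments=[{"slide": [0.0,-0.05,-0.02],"roll": 0},{"slide": [0.0,-0.1,-0.03],"roll": 0},{"slide": [0.0,-0.15,-0.04],"roll": 0},{"slide": [0.03,-0.2,-0.04],"roll": 0},{"slide": [0.05,-0.25,-0.04],"roll": 0}])

```text
t: 24.65
eef_pos: [219.3, -230.4, 237.9]
tcp_rot: [3.141, -0.002, 2.469]
ft_force: [0.8, -0.9, 0.7]
opening: 0.699
grip_force: 0.0
```

```bash
python3 -c "
from h import *
c=cam('top');save(c,'t6');P=cloud(c);q=P.reshape(-1,3)
x=np.array([.777,-.630]);y=np.array([.63,.777]);o=np.array([554.6,-133.4])
h=np.c_[(q[:,:2]-o)@x,(q[:,:2]-o)@y,q[:,2]]
def s(n,m): a=h[m]; print(n,len(a),np.percentile(a,[1,50,99],axis=0).T.round(1).tolist() if len(a) else '')
s('lid',(abs(h[:,0]+38)<34)&(abs(h[:,1])<40)&(abs(h[:,2]-98)<8))
for m in mark_of('top','latch_knob')[:1]: print(m,pt(c,m['uv'],88))
im=c['color'][140:260,330:480];cv2.imwrite('pics/t6c.png',cv2.resize(im,None,fx=5,fy=5,interpolation=cv2.INTER_CUBIC)[:,:,::-1])
print(state()['eef_pos'])
"
```

```text
lid 479 [[-69.7, -41.6, -15.3], [-30.7, -0.6, 29.6], [91.6, 98.4, 104.1]]
{'uv': [373.7, 233.4], 'confidence': 0.79} [411.9 -62.1  88. ]
[ 217.74198019 -232.00097608  237.90959834]
```

View pics/t6c.png

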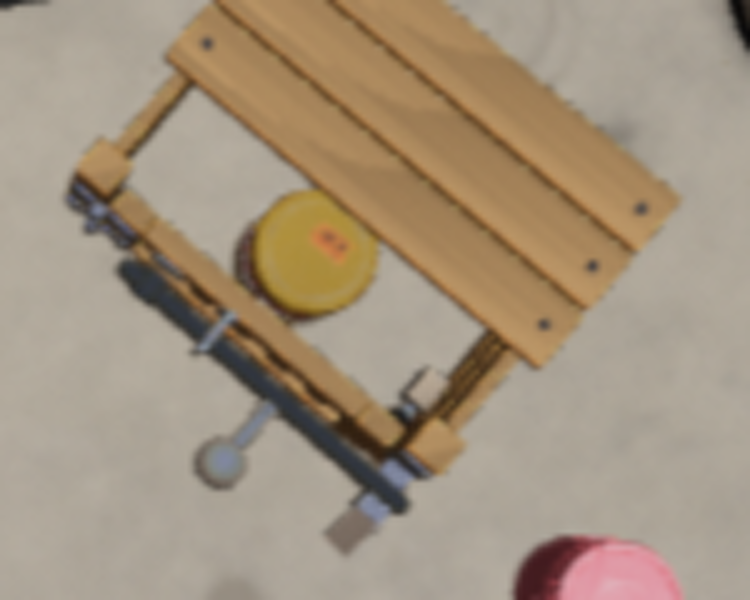

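The crop matches the first latched view: bar in the catch at (390,490), gate shut, and the jar upright inside at (312,252). Handing in.

```bash
python3 -c "
from h import *
print(env.job_done())"
```

```text
the job is handed in; nothing more can be done
None
```

The jam jar stands upright inside the hutch, the gate is shut with the latch bar down in its catch, the other items were not touched, and the job is handed in at about 25 s (no verdict was returned).

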